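# Seat the mounting plate and offer up the fourth stool leg

## Task

The upturned footstool frame still lacks one leg: first press the loose steel mounting plate at that corner down until it sits level and flush in its recess. Then take the tall square leg, the one like the three already fitted, out of the holding board, carry it over the frame without bumping it, and finish still holding the leg upright and still, its stud centred over the plate's hole about 1 cm above the plate without touching, its sides square with the plate, ready for a workmate to check and glue. Leave everything else where it is.

Things in the scene. Friction and masses are not known exactly. Their poses are not given: they have to be found in the camera images.
- frame: Upturned footstool frame of pale wood, fixed to the bench, 340 (x) x 280 (y) mm; origin at the centre of its underside on the bench, z up. A 12 mm deck with 18 mm thick rails around it, rail tops 80 mm above the bench. Corner blocks at x = +-114, y = +-84 mm; square legs stand fitted on three of them, tops 149 mm above the bench. The corner at x = -114, y = -84 mm has no leg but a recess with the loose plate. The corner blocks' tops are 39 mm above the bench.
- seat (a point): Centre of the floor of the recess in the legless corner block, axes as the frame's, 34 mm above the bench. The recess is 67 x 67 mm and 5 mm deep. Two black bushes of 10 mm diameter stand up to 5 mm out of its floor at x = +22, y = +-16 mm from here, under the plate's +x side; pushed with some 8 N they slide down together until flush with the floor, and stay down.
- plate: Loose flat square steel mounting plate, 64 x 64 x 5 mm, with a 20 mm hole in its middle; origin at the centre of its underside, x and y along its sides, z up through the plate. It starts in the recess, its x along the frame's x, with its +x side (towards the inside of the frame) propped about 6 mm up by the two bushes; pressed down on that side, e.g. 22 mm from the middle, it goes level and its top is then flush with the corner block, 39 mm above the bench.
- leg: The tall square wooden leg to fit, standing upright in one of the board's three holes (which one varies). Origin at the lower tip of its stud, z up along the leg, x and y along its sides. A steel stud of 10 mm diameter from 0 to 15 mm, a 46 x 46 mm shoulder from 15 to 33 mm, then a straight 34 x 34 mm shaft to the top at 125 mm. About 0.11 kg.
- board: Pale wooden holding board, 90 (x) x 270 (y) x 30 mm, fixed on the bench; origin at the centre of its underside. Three holes 22 mm deep, 13 mm wide, in a row along its y at -90, 0 and +90 mm; a leg's shoulder rests on its top, the stud 15 mm down in the hole.
- round_leg: Turned round leg, 125 mm tall from its stud tip (origin), at most 44 mm in diameter, standing in another hole of the board. Leave alone.
- short_leg: Short square block leg, 46 x 46 mm, 65 mm tall from its stud tip (origin), standing in another hole of the board. Leave alone.
- can: Black spray can, 56 mm diameter, 160 mm tall, origin under its centre. Leave alone.
- hammer: Hammer lying on the bench, 240 mm long, along its x. Leave alone.
- screwdriver: Screwdriver lying on the bench, 200 mm long, along its x. Leave alone.
- disc: Plywood disc, 80 mm diameter, 22 mm thick, origin under its centre. Leave alone.
- staple_box: Cardboard box, 100 x 60 x 45 mm, origin under its centre. Leave alone.
- jar: Small jar, 50 mm diameter, 50 mm tall, standing on the deck inside the frame, origin under its centre. Leave alone.
Things that resemble listed ones, but are neither listed nor needed, are in the scene too. Of the things that look like the plate, the smaller one is meant.

How it is judged (in metres and radians):
On the way, in this order (a step that is already met when the one before it is completed fails the run):
1. the plate lies level and flush in its recess (angle between plate's own z axis and vertical below 0.03 rad and distance between plate and seat below 0.005 m and z of plate in the frame of seat below 0.002 m), for 0.2 s.
2. the leg is lifted out of the board (z of leg in the frame of board above 0.05 m and contact force between leg and the fingers above 0.5 N), for 0.2 s.
At the end, for the whole second after the job is handed in: Plate level (0.03 rad) and flush in its recess (2 mm in height). Leg held by the fingers, still, touching neither plate nor frame, stud tip 3 to 20 mm above the plate, within 6 mm of the hole's centre, upright within 0.07 rad, sides parallel to the plate's within 0.12 rad (all of step 1 and z of leg in the frame of seat between 0.008 and 0.025 m and horizontal distance between leg and plate below 0.006 m and angle between leg's own z axis and vertical below 0.07 rad and (angle between the x axis of leg and the x axis of plate, either way round below 0.12 rad or angle between the y axis of leg and the x axis of plate, either way round below 0.12 rad) and contact force between leg and plate below 0.05 N and contact force between leg and frame below 0.05 N and contact force between leg and the fingers above 0.5 N and linear speed of leg below 0.02 m/s); the arm keeps its last pose, push and grip.
It fails at once if the leg bumps the frame or the plate (over 1.5 N) (contact force between leg and frame above 1.5 N or contact force between leg and plate above 1.5 N).
It fails at once if a bystander is moved by more than 30 mm (distance of any of round_leg, short_leg, can, hammer, screwdriver, disc, staple_box, jar from where it was at the start of the episode above 0.03 m).
It also fails if it takes over 67 s, if anything falls off the work surface, if the arm or the gripper's body presses on something with over 40 N, if the wrist force passes 120 N, or if a joint passes its speed limit or range.

## Robot

A 6-joint arm with a two-finger parallel gripper is mounted at the origin on the work surface. World frame = base frame: x ahead of the robot, y to its left, z up, the work surface at z = 0. Lengths are in mm, angles in rad, forces in N, time in s.
With the tool pointing down it reaches from about 400 to 925 mm from the base axis. Payload 12.5 kg.
Tool frame: the origin (TCP) lies midway between the tips of the shut fingers; the grasp point (between the pads) lies 19 mm behind it (bot.grip_point_offset is the distance from the TCP to the grasp point, in mm); z points along the fingers, y is the direction in which the jaws open and shut (so a half turn about z gives the same grasp; the last joint's range is limited). The gripper opens to 95 mm and grips with 3 to 60 N. Pads are 20 mm wide; open, the fingers measure 119 mm over their backs; the gripper's body (75 mm by 180 mm) begins 59 mm behind the grasp point.
Start: joints at [-1.366, 0.491, 1.559, -0, 1.092, -0.106], TCP at [191.161, -595.067, 214.661] pointing down, gripper open.
Joint ranges: [-3.1, 3.1], [-0.84, 2.19], [0.05, 2.79], [-1.13, 4.28], [0.06, 2.93], [-2.69, 2.69]. Speed limits (rad/s): [2.22, 2.22, 2.79, 3.14, 3.14, 3.14].

## Interface

Orientations are given as a rotation vector (axis times angle).
In Python, from workcell import bot gives the robot as it stands.
- The arm moves only by the tool arm_command, never from a script. Its argument "deltas" is a list that holds one entry, the list of rows, each a list of 6 numbers: the shift along the world's x, y, z in m, then the turn, a rotation vector about the world's x, y, z in rad. A call has exactly 10 rows; each row shifts and turns the commanded pose from where the row before left it; what a row does not reach is not made up. A row lasts 1/12 s, in which the tool goes at most 41.7 mm and 7.16 degrees, less where a joint would pass 70% of its speed; a pose out of reach is approached as far as the arm can. A call with a gripper value outside its range is refused whole. "gripper" is the finger opening in m, from 0 to 0.0951, set as the call begins (left out, the last holds). The fingers move at their own pace and stop on an object; "newtons" is the grip in N (left out, the last holds). Time passes only in rows, so rows that do not move let the fingers close, or fill a call up. It gives the time, the measured TCP pose, the force and the opening at its end, in the units of the state.
- bot.read_state(): the state, without advancing time (a new reading comes with each control period).
- bot.get_image(name): name is "side" or "top" or "wrist"; returns a dict with "img" (420x560x3 uint8, red, green, blue), "fx", "fy", "cx", "cy" (pixels), "world_to_cam" (4x4, takes a point from world to camera coordinates). Camera axes: x right, y down, z forward; pixel columns grow to the right and rows downward; lengths in mm; the calibration is good to about 2 mm. A picture is of the moment at which its call begins. There is no depth.
- bot.sign_off(): hands the job in, once; it reports no verdict.
The state is a dict: "time_s": time; "q": joint angles; "dq": joint speeds; "joint_efforts": joint torques, N m; "tool_pos": TCP position; "orientation": TCP orientation; "ft_force": force on the tool from outside, world axes, zero at the start; "moment": the same for the moment, N m; "width": opening from 0.0 (shut) to 1.0 (fully open).
Only numpy, scipy, OpenCV 4.12 (cv2) and the standard library are available. Lean on these libraries where they do the work, as an engineer would, in place of code of your own. Each camera call takes 0.05 s, during which the arm holds its last target. There are 200 camera calls.

## Working session

There is one attempt and no reset: what is moved stays moved. The work goes in short steps, Python scripts to look and compute and a tool call to move; the robot and the scene stay as the last step left them, time stands still between calls to the robot, and variables do not carry over. Pictures are saved under pics/ and viewed, about 8 in all and at most 12, crops included, and the job is handed in when it is done.

Besides the shell and the picture viewer there is one more tool, called after "Request:" as name([rows], argument=value, ...), one row to a line, values as JSON. arm_command: Moves the arm, as the interface text tells. Its arguments: {"type":"object","properties":{"deltas":{"type":"array","items":{"type":"array","items":{"type":"array","items":{"type":"number"}}}},"gripper":{"type":"number"},"newtons":{"type":"number"}},"required":["deltas"]}

```bash
mkdir -p pics; cat > h.py <<'E'
import numpy as np, cv2
from workcell import bot
def snap(n,f):
    d=bot.get_image(n); cv2.imwrite(f'pics/{f}.png',d['img'][:,:,::-1]); 
    np.savez(f'pics/{f}.npz',K=[d['fx'],d['fy'],d['cx'],d['cy']],T=np.array(d['world_to_cam'])); return d
def load(f):
    z=np.load(f'pics/{f}.npz'); return z['K'],z['T']
def px2w(f,u,v,z):
    (fx,fy,cx,cy),T=load(f); R=T[:3,:3];t=T[:3,3]; c=-R.T@t
    r=R.T@np.array([(u-cx)/fx,(v-cy)/fy,1]); return c+r*(z-c[2])/r[2]
def w2px(f,P):
    (fx,fy,cx,cy),T=load(f); p=T[:3,:3]@np.array(P,float)+T[:3,3]; return np.array([fx*p[0]/p[2]+cx,fy*p[1]/p[2]+cy])
E
python3 - <<'E'
from h import *
a=snap('top','top0');b=snap('side','side0');c=snap('wrist','w0')
s=bot.read_state();print(s['time_s'],s['tool_pos'],s['orientation'],s['width'])
for f in ['top0','side0','w0']:
    K,T=load(f);print(f,K,(-T[:3,:3].T@T[:3,3]).round(),T[:3,:3].round(2).tolist())
E
```

```text
0.15 [ 191.13936102 -594.87337573  214.20063708] [-3.10292120e+00 -4.86163521e-01  4.45921684e-05] 1.0014560948757278
top0 [520.19412356 520.19412356 280.31255915 205.90634019] [ 356.  -50. 1307.] [[0.02, -1.0, 0.03], [-0.99, -0.02, -0.16], [0.16, -0.03, -0.99]]
side0 [444.10560478 444.10560478 279.85555354 214.94210588] [128. 699. 754.] [[-0.88, -0.48, -0.02], [-0.28, 0.55, -0.78], [0.39, -0.68, -0.62]]
w0 [360.51433532 360.51433532 282.73697032 207.49175265] [ 265. -571.  383.] [[0.3, -0.95, -0.0], [-0.92, -0.29, 0.27], [-0.26, -0.08, -0.96]]
```

View pics/top0.png

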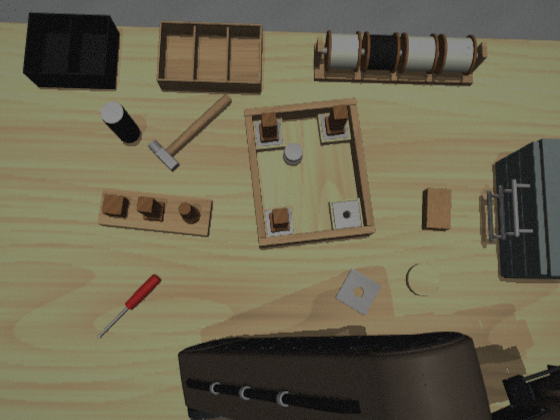

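View pics/side0.png

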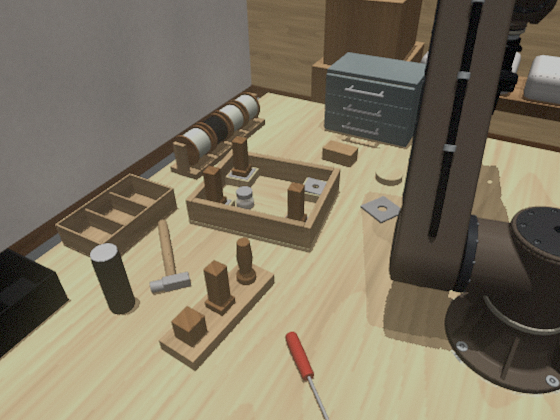

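The top view shows the frame with its legless corner and plate at px (346,214). On the board are the short leg (115,205), tall square leg (148,207, middle hole) and round leg (188,210). The side view confirms this. I'll enlarge both areas to measure them.

```bash
python3 - <<'E'
import cv2,numpy as np
i=cv2.imread('pics/top0.png')
a=cv2.resize(i[90:255,235:385],None,fx=3.6,fy=3.6,interpolation=cv2.INTER_CUBIC)
b=cv2.resize(i[180:245,92:220],None,fx=6,fy=6,interpolation=cv2.INTER_CUBIC)
c=np.zeros((600,800,3),np.uint8)
cv2.imwrite('pics/ca.png',a);cv2.imwrite('pics/cb.png',b);print(a.shape,b.shape)
E
```

```text
(594, 540, 3) (390, 768, 3)
```

View pics/ca.png

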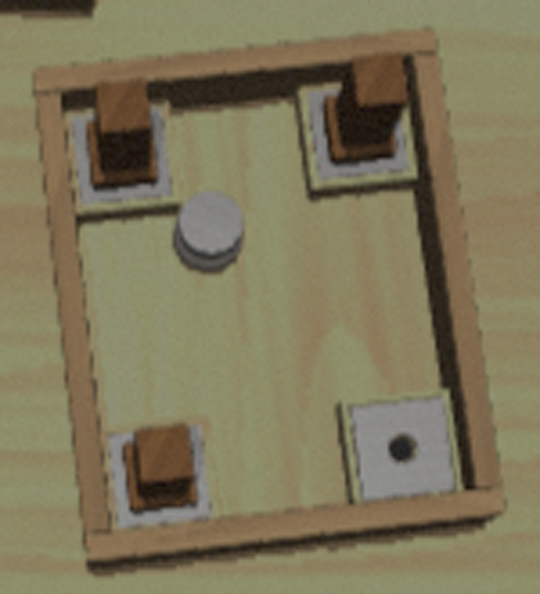

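View pics/cb.png

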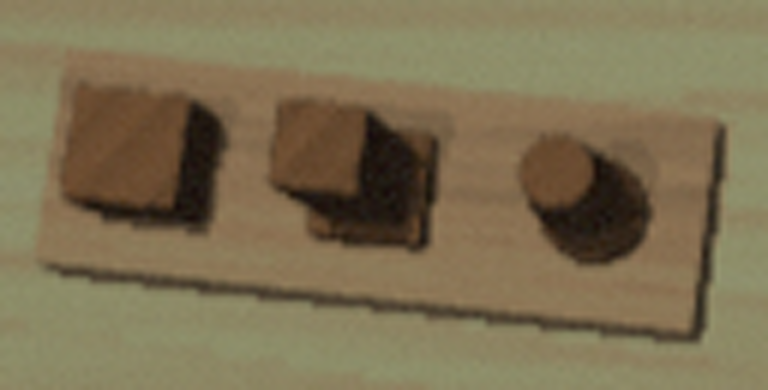

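The frame's rail-top corners sit at crop px (36,75), (437,33), (503,512) and (88,562), with the plate hole at (402,449). The board's corners are at (67,50), (722,122), (695,333) and (38,263), and the tall leg's top is centred near (320,148).

```bash
python3 - <<'E'
from h import *
def fit(crop,s,o,z,model):
    W=np.array([px2w('top0',(u+.5)/s-.5+o[0],(v+.5)/s-.5+o[1],z)[:2] for u,v in crop]);M=np.array(model,float)
    wc,mc=W.mean(0),M.mean(0);A=(M-mc);B=W-wc
    th=np.arctan2((A[:,0]*B[:,1]-A[:,1]*B[:,0]).sum(),(A*B).sum())
    R=np.array([[np.cos(th),-np.sin(th)],[np.sin(th),np.cos(th)]])
    print('ctr',(wc-R@mc).round(1),'yaw',th.round(4),'res',(B-A@R.T).round(1).tolist());return wc-R@mc,R,th
# TL: +x,+y ; TR:+x,-y; BR:-x,-y; BL:-x,+y
c,R,th=fit([(36,75),(437,33),(503,512),(88,562)],3.6,(235,90),80,[(170,140),(170,-140),(-170,-140),(-170,140)])
print('seat',c+R@[-114,-84],'press',c+R@[-92,-84])
hole=px2w('top0',402.5/3.6-.5+235,449.5/3.6-.5+90,40);print('hole',hole)
c,R,th=fit([(67,50),(722,122),(695,333),(38,263)],6,(92,180),30,[(45,135),(45,-135),(-45,-135),(-45,135)])
fit([(278,100),(368,110),(358,197),(273,187)],6,(92,180),140,[(17,17),(17,-17),(-17,-17),(-17,17)])
from scipy.spatial.transform import Rotation as Q
print(Q.from_rotvec([-3.10292,-.48616,0]).as_matrix().round(3))
E
```

```text
ctr [ 644.1 -153.5] yaw 0.1336 res [[-3.3, -2.2], [-2.0, -0.0], [3.5, 2.9], [1.8, -0.7]]
seat [ 542.31121514 -251.92851979] press [ 564.11507172 -248.99733603]
hole [ 544.34871201 -251.16383934   40.        ]
ctr [542.  220.5] yaw -0.0847 res [[-0.3, 1.2], [-1.1, 0.0], [0.8, -0.0], [0.7, -1.2]]
ctr [541.7 221.2] yaw -0.0581 res [[0.1, 0.5], [-0.9, 0.6], [-0.2, 0.5], [0.9, -1.6]]
[[ 0.952  0.306 -0.   ]
 [ 0.306 -0.952  0.001]
 [ 0.    -0.001 -1.   ]]
```

Request:
arm_command([
  [[0.03,0.028,0,0,0,-0.0177],[0.03,0.028,0,0,0,-0.0177],[0.03,0.028,0,0,0,-0.0177],[0.03,0.028,0,0,0,-0.0177],[0.03,0.028,0,0,0,-0.0177],[0.03,0.028,0,0,0,-0.0177],[0.03,0.028,0,0,0,-0.0177],[0.03,0.028,0,0,0,-0.0177],[0.03,0.028,0,0,0,-0.0177],[0.03,0.028,0,0,0,-0.0177]],
], gripper=0, newtons=30)

```text
time_s: 0.98
tool_pos: [492.3, -313.4, 214.6]
orientation: [-3.135, -0.209, 0.0]
ft_force: [0.9, -0.7, -0.4]
width: 0.358
```

Request:
arm_command([
  [[0.013,0.0117,0,0,0,0],[0.013,0.0117,0,0,0,0],[0.013,0.0117,0,0,0,0],[0.013,0.0117,0,0,0,0],[0.013,0.0117,0,0,0,0],[0.0085,0.007,0,0,0,0],[0,0,0,0,0,0],[0,0,0,0,0,0],[0,0,0,0,0,0],[0,0,0,0,0,0]],
])

```text
time_s: 1.82
tool_pos: [564.1, -250.3, 214.7]
orientation: [3.135, 0.209, -0.0]
ft_force: [0.1, -0.5, 0.1]
width: -0.001
```

```bash
python3 - <<'E'
from h import *
d=snap('wrist','w1');s=bot.read_state();print(s['time_s'],s['tool_pos'],s['orientation'],s['ft_force'],s['width'],s['q'])
for p in ([542.3,-251.9,39],[564,-249,42],s['tool_pos']):print(w2px('w1',p))
E
```

```text
1.8667 [ 564.08989756 -250.25702734  214.73477081] [ 3.13449862e+00  2.08501519e-01 -1.97192296e-04] [-0.06428568  0.23736301  0.06772962] 0.00606359616754226 [-5.24458033e-01  4.79543715e-01  1.57908002e+00 -2.36263746e-04
  1.08298010e+00  9.13608128e-01]
[281.98490399 209.2182275 ]
[281.94178245 188.38682389]
[283.43896162 263.18151059]
```

View pics/w1.png

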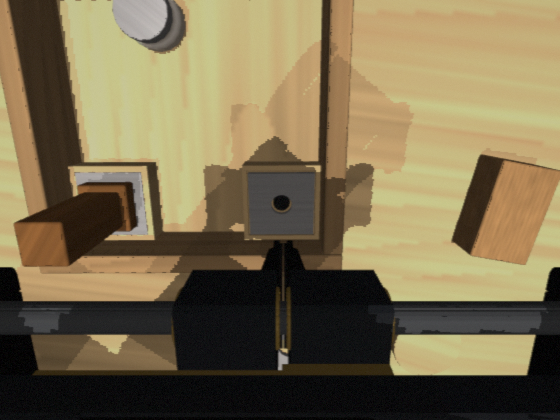

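The wrist view shows the plate square with the image, its hole at px (282,203) and its recess at about 248–317 by 168–240. That is about 6 px ahead of the prediction, so I'll correct for it.

```bash
python3 - <<'E'
from h import *
h=px2w('w1',282,203,42);c=px2w('w1',282.5,204,39);print('hole',h,'rec',c)
y=.133
print('press',c[:2]+22*np.array([np.cos(y),np.sin(y)]))
i=cv2.imread('pics/w1.png')[155:255,232:332];cv2.imwrite('pics/c1.png',cv2.resize(i,None,fx=5,fy=5,interpolation=cv2.INTER_CUBIC))
E
```

```text
hole [ 549.45119888 -250.97875185   42.        ] rec [ 547.70036749 -251.70158768   39.        ]
press [ 569.50607515 -248.78420639]
```

View pics/c1.png

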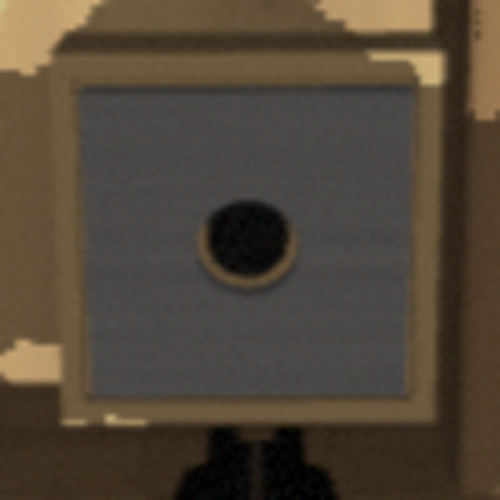

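Request:
arm_command([
  [[0.002,0.0007,-0.02,0,0,0],[0.002,0.0006,-0.02,0,0,0],[0,0,-0.02,0,0,0],[0,0,-0.02,0,0,0],[0,0,-0.02,0,0,0],[0,0,-0.02,0,0,0],[0,0,-0.02,0,0,0],[0,0,-0.01,0,0,0],[0,0,-0.01,0,0,0],[0,0,-0.005,0,0,0]],
])

```text
time_s: 2.7
tool_pos: [568.4, -248.5, 48.9]
orientation: [-3.134, -0.209, 0.001]
ft_force: [-0.5, 0.1, -0.8]
width: 0.005
```

Request:
arm_command([
  [[0,0,-0.001,0,0,0],[0,0,-0.001,0,0,0],[0,0,-0.001,0,0,0],[0,0,-0.001,0,0,0],[0,0,-0.001,0,0,0],[0,0,-0.001,0,0,0],[0,0,-0.001,0,0,0],[0,0,-0.001,0,0,0],[0,0,-0.001,0,0,0],[0,0,0,0,0,0]],
])

```text
time_s: 3.53
tool_pos: [569.4, -248.4, 41.4]
orientation: [3.134, 0.21, 0.003]
ft_force: [2.2, 1.6, 4.5]
width: -0.001
```

Request:
arm_command([
  [[0,0,-0.0005,0,0,0],[0,0,-0.0005,0,0,0],[0,0,-0.0005,0,0,0],[0,0,-0.0005,0,0,0],[0,0,-0.0005,0,0,0],[0,0,-0.0005,0,0,0],[0,0,-0.0005,0,0,0],[0,0,0,0,0,0],[0,0,0,0,0,0],[0,0,0,0,0,0]],
])

```text
time_s: 4.37
tool_pos: [569.4, -248.4, 39.2]
orientation: [3.133, 0.21, 0.004]
ft_force: [-1.8, 3.9, 19.1]
width: 0.005
```

Request:
arm_command([
  [[0,0,0.003,0,0,0],[0,0,0.015,0,0,0],[0,0,0.025,0,0,0],[0,0,0.025,0,0,0],[0,0,0.025,0,0,0],[0,0,0.025,0,0,0],[0,0,0.025,0,0,0],[0,0,0.025,0,0,0],[0,0,0.01,0,0,0],[0,0,0,0,0,0]],
])

```text
time_s: 5.2
tool_pos: [569.3, -248.6, 217.3]
orientation: [3.132, 0.21, 0.005]
ft_force: [-0.8, -0.7, -0.5]
width: 0.005
```

Request:
arm_command([
  [[-0.001,0,0,0,0,0],[-0.001,0,0,0,0,0],[-0.001,0,0,0,0,0],[-0.001,0,0,0,0,0],[0,0,0,0,0,0],[0,0,0,0,0,0],[0,0,0,0,0,0],[0,0,0,0,0,0],[0,0,0,0,0,0],[0,0,0,0,0,0]],
])

```text
time_s: 6.03
tool_pos: [564.7, -248.3, 215.2]
orientation: [3.134, 0.21, -0.0]
ft_force: [0.5, -0.6, 0.1]
width: 0.005
```

```bash
python3 - <<'E'
from h import *
d=snap('wrist','w2');s=bot.read_state();print(s['time_s'],s['tool_pos'],s['orientation'],s['ft_force'])
i=cv2.imread('pics/w2.png')[155:255,232:332];cv2.imwrite('pics/c2.png',cv2.resize(i,None,fx=5,fy=5,interpolation=cv2.INTER_CUBIC))
E
```

```text
6.0833 [ 564.68416358 -248.26094266  215.18108966] [3.13441976e+00 2.10124602e-01 9.09320595e-05] [-0.9251468   0.30350512 -0.1673751 ]
```

View pics/c2.png

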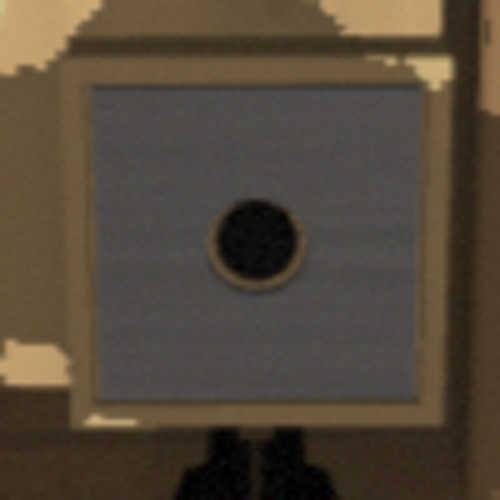

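The plate is now nearly square in view: its top edge is 330 px wide against 321 px at the bottom, where it was 340 against 312 before. The hole is at crop (257,244). I'll check that numerically against a level plate.

```bash
python3 - <<'E'
from h import *
from scipy.optimize import least_squares
obs=np.array([(92,86),(424,86),(418,402),(97,402)],float);obs=(obs+.5)/5-.5+[232,155]
def P(p):
    x,y,th,tl,z=p;out=[]
    for a,b in[(32,32),(32,-32),(-32,-32),(-32,32)]:
        out.append(w2px('w2',[x+a*np.cos(th)-b*np.sin(th),y+a*np.sin(th)+b*np.cos(th),z+a*tl]))
    return np.array(out)
r=least_squares(lambda p:(P([*p[:3],p[3],39])-obs).ravel(),[548,-251,.13,0]);print('level fit z=39',r.x.round(4),r.fun.round(2))
print(px2w('w2',*((np.array([257,244])+.5)/5-.5+[232,155]),39))
E
```

```text
level fit z=39 [ 5.483250e+02 -2.503969e+02  1.322000e-01 -5.750000e-02] [ 0.3  -0.05 -0.34 -0.01 -0.44  0.04  0.49 -0.01]
[ 548.9175717  -250.16908561   39.        ]
```

Request:
arm_command([
  [[-0.0046,0.036,0,0,0,-0.016],[-0.0046,0.036,0,0,0,-0.016],[-0.0046,0.036,0,0,0,-0.016],[-0.0046,0.036,0,0,0,-0.016],[-0.0046,0.036,0,0,0,-0.016],[-0.0046,0.036,0,0,0,-0.016],[-0.0046,0.036,0,0,0,-0.016],[-0.0046,0.036,0,0,0,-0.016],[-0.0046,0.036,0,0,0,-0.016],[-0.0046,0.036,0,0,0,-0.016]],
], gripper=0.06)

```text
time_s: 6.92
tool_pos: [518.2, 113.4, 215.4]
orientation: [3.141, -0.043, 0.001]
ft_force: [0.6, -0.2, -0.3]
width: 0.616
```

Request:
arm_command([
  [[-0.0046,0.036,0,0,0,-0.016],[-0.0046,0.036,0,0,0,-0.016],[-0.0046,0.036,0,0,0,-0.016],[0,0,0,0,0,0],[0,0,0,0,0,0],[0,0,0,0,0,0],[0,0,0,0,0,0],[0,0,0,0,0,0],[0,0,0,0,0,0],[0,0,0,0,0,0]],
])

```text
time_s: 7.75
tool_pos: [505.1, 219.0, 215.2]
orientation: [3.139, -0.118, 0.0]
ft_force: [0.2, -0.2, 0.2]
width: 0.628
```

```bash
python3 - <<'E'
from h import *
d=snap('wrist','w3');s=bot.read_state();print(s['time_s'],s['tool_pos'],s['orientation'],s['width'],s['q'])
print(w2px('w3',[542,221,140]),w2px('w3',[542,221,15]))
E
```

```text
7.8 [505.04413731 219.13916938 215.18781844] [ 3.13928995e+00 -1.18135691e-01 -3.98462160e-05] 0.6306336720758103 [ 2.89430719e-01  3.84778750e-01  1.74204629e+00 -8.03706822e-05
  1.01481756e+00  1.93549665e+00]
[276.4109518  167.45998227] [278.60563839 147.27348183]
```

View pics/w3.png

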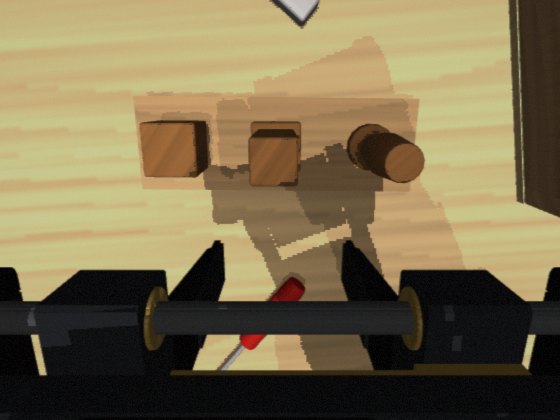

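The tall leg's top is at px (248–299, 137–185), centred at (273.5,161), nearly square to the tool. The short leg is on its left and the round leg on its right.

```bash
python3 - <<'E'
from h import *
for u,v in[(273.5,161)]+[(248,137.5),(299.5,138),(297,185.5),(250,185.5)]: print(px2w('w3',u,v,140).round(1))
print([px2w('w3',u,v,30).round(1)[:2] for u,v in[(134,96),(419,100),(410,191),(140,189)]])
E
```

```text
[546.6 222.6 140. ]
[563.5 238.3 140. ]
[560.6 204.  140. ]
[528.4 207.8 140. ]
[530.9 240.3 140. ]
[array([601.7, 352.4]), array([577.6,  85.3]), array([489.9,  92.1]), array([512.7, 363.2])]
```

Request:
arm_command([
  [[0.02,0.0015,0,0,0,-0.003],[0.0195,0.0015,0,0,0,-0.003],[0,0,-0.014,0,0,0],[0,0,-0.02,0,0,0],[0,0,-0.02,0,0,0],[0,0,-0.02,0,0,0],[0,0,-0.02,0,0,0],[0,0,-0.015,0,0,0],[0,0,-0.005,0,0,0],[0,0,0,0,0,0]],
])

```text
time_s: 8.63
tool_pos: [544.0, 222.4, 100.1]
orientation: [3.138, -0.126, -0.003]
ft_force: [0.9, -0.8, 0.9]
width: 0.634
```

Request:
arm_command([
  [[0,0,0,0,0,0],[0,0,0,0,0,0],[0,0,0,0,0,0],[0,0,0,0,0,0],[0,0,0,0,0,0],[0,0,0,0,0,0],[0,0,0,0,0,0],[0,0,0,0,0,0],[0,0,0,0,0,0],[0,0,0,0,0,0]],
], gripper=0, newtons=30)

```text
time_s: 9.47
tool_pos: [544.6, 222.8, 101.8]
orientation: [-3.139, 0.126, -0.001]
ft_force: [-1.6, 0.1, 5.9]
width: 0.353
```

```bash
python3 - <<'E'
from h import *
s=bot.read_state();print(s['time_s'],s['tool_pos'],s['orientation'],s['width']*95.1,s['ft_force'],s['moment'])
E
```

```text
9.4667 [544.59979057 222.82532171 101.80406628] [-3.13884947e+00  1.25901026e-01 -1.42732137e-03] 33.60059025744775 [-1.6184577  0.1245913  5.9280235] [ 0.02390989  0.18202085 -0.02508107]
```

Request:
arm_command([
  [[0,0,0.004,0,0,0],[0,0,0.01,0,0,0],[0,0,0.017,0,0,0],[0,0,0.022,0,0,0],[0,0,0.025,0,0,0],[0,0,0.025,0,0,0],[0,0,0.025,0,0,0],[0,0,0.02,0,0,0],[0,0,0.012,0,0,0],[0,0,0.005,0,0,0]],
])

```text
time_s: 10.3
tool_pos: [544.6, 222.9, 268.9]
orientation: [-3.138, 0.126, -0.005]
ft_force: [1.1, 0.3, -1.4]
width: 0.355
```

```bash
python3 - <<'E'
from h import *
s=bot.read_state();print(s['time_s'],s['tool_pos'],s['orientation'],s['width']*95.1,s['ft_force'],s['moment'])
E
```

```text
10.3 [544.64365023 222.86281497 268.87655675] [-3.13817545  0.12573236 -0.00481544] 33.72053936082586 [ 1.0758747   0.33049471 -1.35472822] [ 0.02762749 -0.00905399 -0.02414803]
```

Request:
arm_command([
  [[0,-0.01,0,0,0,0.0125],[0,-0.02,0,0,0,0.0125],[0.0003,-0.03,0,0,0,0.0125],[0.0003,-0.03,0,0,0,0.0125],[0.0003,-0.03,0,0,0,0.0125],[0.0003,-0.03,0,0,0,0.0125],[0.0003,-0.03,0,0,0,0.0125],[0.0003,-0.03,0,0,0,0.0125],[0.0003,-0.03,0,0,0,0.0125],[0.0003,-0.03,0,0,0,0.0125]],
])

```text
time_s: 11.13
tool_pos: [546.2, -48.7, 265.9]
orientation: [-3.141, -0.071, 0.001]
ft_force: [0.9, 0.4, -1.6]
width: 0.356
```

Request:
arm_command([
  [[0,-0.03,0,0,0,0.0125],[0,-0.03,0,0,0,0.0125],[0,-0.03,0,0,0,0.0125],[0,-0.03,0,0,0,0.0125],[0,-0.03,0,0,0,0.0125],[0,-0.025,0,0,0,0.0125],[0,-0.018,0,0,0,0.0125],[0,-0.01,0,0,0,0],[0,0,0,0,0,0],[0,0,0,0,0,0]],
])

```text
time_s: 11.97
tool_pos: [546.5, -249.8, 265.8]
orientation: [-3.134, -0.206, 0.001]
ft_force: [-0.7, 0.0, -1.4]
width: 0.357
```

```bash
python3 - <<'E'
from h import *
d=snap('side','s4');snap('wrist','w4');s=bot.read_state();print(s['time_s'],s['tool_pos'],s['orientation'],s['width']*95.1,s['ft_force'])
w=cv2.imread('pics/w4.png');i=cv2.imread('pics/s4.png')
for p in ([548.6,-250.3,39],[548.6,-250.3,s['tool_pos'][2]-86.8]):print(w2px('s4',p),w2px('w4',p))
a=cv2.resize(i[80:230,220:370],(600,600),interpolation=cv2.INTER_CUBIC);cv2.imwrite('pics/c4.png',a)
E
```

```text
12.0667 [ 546.7579563  -249.10054864  266.15800172] [-3.13436164e+00 -2.08533883e-01  3.16797739e-04] 33.58442821569992 [-0.62559468 -0.28113394 -1.29245701]
[315.38586808 186.38289717] [284.41409237 176.11667643]
[317.04857742 142.34408021] [284.99717562 211.72436436]
```

View pics/c4.png

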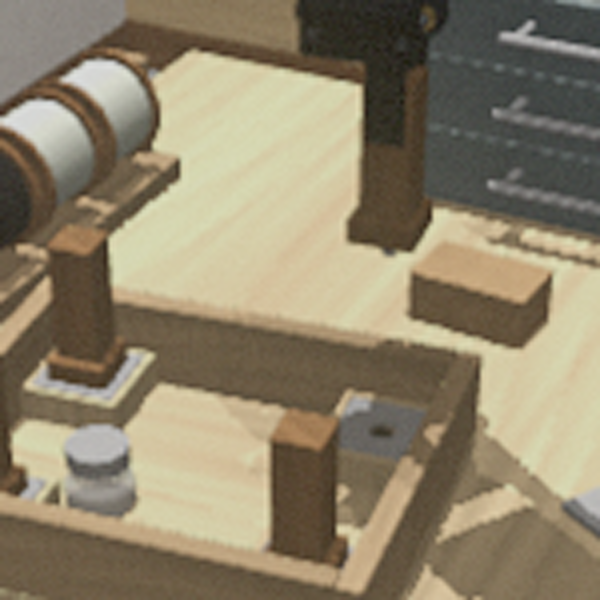

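Side view: the leg hangs upright in the jaws. Its stud tip is at px (317,143), where (317,142) was predicted, and the hole is at (315,187.5), against a predicted (315,186). I'll lower it.

Request:
arm_command([
  [[0,-0.001,-0.006,0,0,0],[0,0,-0.013,0,0,0],[0,0,-0.018,0,0,0],[0,0,-0.018,0,0,0],[0,0,-0.018,0,0,0],[0,0,-0.016,0,0,0],[0,0,-0.012,0,0,0],[0,0,-0.007,0,0,0],[0,0,-0.002,0,0,0],[0,0,0,0,0,0]],
])

```text
time_s: 12.9
tool_pos: [546.8, -250.8, 155.9]
orientation: [-3.134, -0.208, 0.001]
ft_force: [0.8, -0.3, -0.9]
width: 0.359
```

```bash
python3 - <<'E'
from h import *
d=snap('side','s5');snap('wrist','w5');snap('top','t5');s=bot.read_state();t=s['tool_pos'];print(s['time_s'],t,s['orientation'],s['width']*95.1,s['ft_force'])
i=cv2.imread('pics/s5.png')
for p in ([548.6,-250.3,39],[t[0]+1.6,t[1],t[2]-86.8]):print((w2px('s5',p)+.5-[275,120])*7.5)
a=cv2.resize(i[120:200,275:355],(600,600),interpolation=cv2.INTER_CUBIC);cv2.imwrite('pics/c5.png',a)
E
```

```text
13.05 [ 547.1036209  -251.29957654  156.9760775 ] [3.13386247e+00 2.07853728e-01 1.70716005e-03] 33.54565657071406 [ 0.82969526 -0.77715407 -1.79413016]
[306.64401063 501.62172874]
[310.15411402 430.87829948]
```

View pics/c5.png

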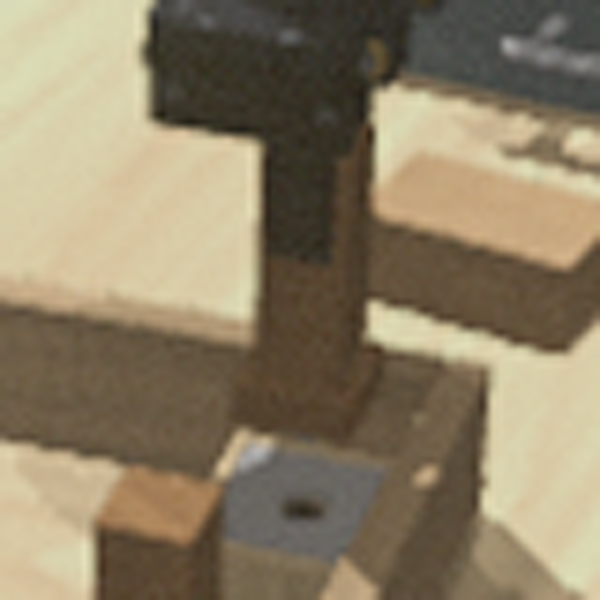

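```bash
python3 - <<'E'
from h import *
t=np.array([547.1+1.6,-251.3,157.-86.8]);y=.133;R=np.array([[np.cos(y),-np.sin(y)],[np.sin(y),np.cos(y)]])
for z in(15,33):
  for a,b in[(23,23),(23,-23),(-23,-23),(-23,23)]:
    print(z,a,b,((w2px('s5',[*(t[:2]+R@[a,b]),t[2]+z])+.5-[275,120])*7.5).round())
for a,b in[(32,32),(32,-32),(-32,-32),(-32,32)]: print('plate',a,b,((w2px('s5',[*(np.array([548.6,-250.3])+R@[a,b]),39])+.5-[275,120])*7.5).round())
E
```

```text
15 23 23 [232. 418.]
15 23 -23 [271. 354.]
15 -23 -23 [389. 376.]
15 -23 23 [353. 441.]
33 23 23 [233. 376.]
33 23 -23 [272. 313.]
33 -23 -23 [392. 335.]
33 -23 23 [355. 399.]
plate 32 32 [199. 531.]
plate 32 -32 [252. 441.]
plate -32 -32 [412. 473.]
plate -32 32 [364. 565.]
```

Request:
arm_command([
  [[0,0.0005,-0.002,0,0,0],[0,0.0005,-0.003,0,0,0],[0,0.0005,-0.003,0,0,0],[0,0,-0.003,0,0,0],[0,0,-0.003,0,0,0],[0,0,-0.003,0,0,0],[0,0,-0.002,0,0,0],[0,0,-0.001,0,0,0],[0,0,0,0,0,0],[0,0,0,0,0,0]],
])

```text
time_s: 13.88
tool_pos: [546.8, -249.8, 136.2]
orientation: [3.135, 0.208, -0.0]
ft_force: [-0.1, 0.1, -1.6]
width: 0.353
```

```bash
python3 - <<'E'
from h import *
snap('side','s6');snap('wrist','w6')
for _ in range(4):
    s=bot.read_state();t=s['tool_pos'];print(s['time_s'],t.round(1) if hasattr(t,'round') else t,s['orientation'],s['width']*95.1,s['ft_force']); bot.get_image('top')
i=cv2.imread('pics/s6.png')[120:200,275:355];w=cv2.imread('pics/w6.png')[120:260,212:352]
cv2.imwrite('pics/c6.png',np.hstack([cv2.resize(i,(400,400),interpolation=cv2.INTER_CUBIC),cv2.resize(w,(400,400),interpolation=cv2.INTER_CUBIC)]))
y=.133;R=np.array([[np.cos(y),-np.sin(y)],[np.sin(y),np.cos(y)]])
for z in(64.5,82.5):
  for a,b in[(23,23),(23,-23),(-23,-23),(-23,23)]:
    p=[*(np.array([548.6,-250.3])+R@[a,b]),z];print(z,a,b,((w2px('s6',p)+.5-[275,120])*5).round(),((w2px('w6',p)+.5-[212,120])*400/140).round())
E
```

```text
13.9833 [ 546.8 -249.8  136.3] [3.13451649e+00 2.07683708e-01 2.10373119e-04] 33.92714577478304 [-0.09135555  0.36378433 -1.11324813]
14.0333 [ 546.8 -249.8  136.3] [3.13448443e+00 2.07610643e-01 2.70043152e-04] 34.05326612282329 [ 0.04185469  0.64027691 -2.21922127]
14.0833 [ 546.8 -249.8  136.3] [3.13449535e+00 2.07684371e-01 3.21857845e-04] 33.94526700414474 [-0.44503396  0.23729612 -1.63152774]
14.1333 [ 546.8 -249.8  136.3] [3.13451875e+00 2.07608894e-01 2.97278611e-04] 33.99338277777012 [-0.33272555 -0.57290177 -1.62787526]
64.5 23 23 [154. 311.] [112. 189.]
64.5 23 -23 [179. 268.] [304. 189.]
64.5 -23 -23 [257. 283.] [300. 369.]
64.5 -23 23 [233. 327.] [116. 369.]
82.5 23 23 [154. 283.] [105. 207.]
82.5 23 -23 [180. 241.] [312. 206.]
82.5 -23 -23 [259. 256.] [307. 398.]
82.5 -23 23 [235. 299.] [110. 398.]
```

View pics/c6.png

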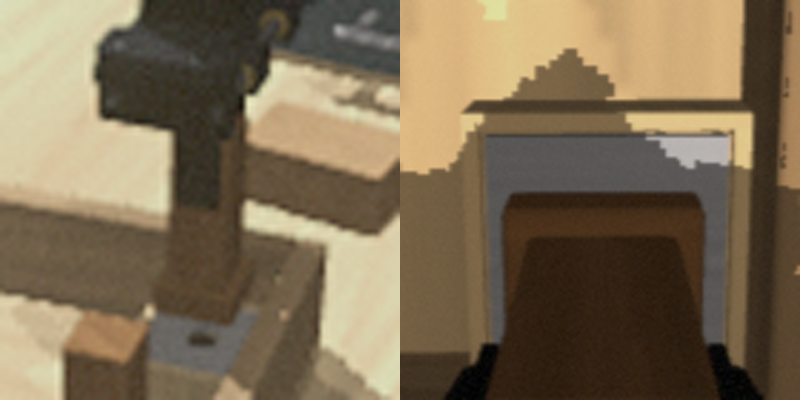

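The wrist view shows the shoulder square with the plate, with the offset from plate centre about 1 mm. The side view shows a clear gap above the plate. Everything is steady and within tolerance, so I'll hand in.

```bash
python3 -c "
from workcell import bot
print(bot.sign_off())"
```

```text
the job is handed in; nothing more can be done
None
```

I pressed the plate flush, took the tall square leg from the board's middle hole and carried it over the fitted legs. I handed the job in with it held upright over the plate's hole; no verdict was reported.

**Plate:** the shut fingers pushed its propped side with about 19 N down to a tip height of 39.2 mm, where flush is 39 mm. The picture afterwards showed it level to the eye. A rough fit to its corners gave −0.06 rad tilt, which I took as pixel noise given the tip height.

**Leg:**
- **Grip and height:** the grip was set to 30 N on an opening of 34 mm. The stud tip is about 10 mm above the plate, worked out from the tool height.
- **Stillness:** the tool pose was steady over the last four readings, with nothing but the leg's weight on the wrist.
- **Position and squareness:** the wrist camera put the leg about 1 mm off the hole's centre, with its sides square to the plate.

**Disagreements:**
- The side camera suggested the leg was 2–4 mm off in y, or a couple of mm higher, which is near its pixel noise and still within tolerance.
- The top and wrist cameras differed by about 5 mm in x on absolute positions, but agreed to within about 2 mm on the leg-to-hole distance, which I used.

I did not re-check the bystanders' positions at the end; no unexpected force showed on the way.

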